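# Put four mixed-up parts back on their own mats

## Robot

A 7-joint arm with a two-finger parallel gripper is mounted at the origin on the work surface. World frame = base frame: x ahead of the robot, y to its left, z up, the work surface at z = 0. Lengths are in m, angles in rad, forces in N, time in s.
With the tool pointing down it reaches from about 0.4 to 0.875 m from the base axis. Payload 19.3 kg.
Tool frame: the origin (TCP) lies at the centre of the arm's flange, where the gripper is bolted on; the fingertips stand 173 mm ahead of it and the grasp point (between the pads) lies 155 mm ahead of it (bot.grip_point_offset is the distance from the TCP to the grasp point, in m); z points along the fingers, x is the direction in which the jaws open and shut, and the axes are right-handed (so a half turn about z gives the same grasp; the last joint's range is limited). The gripper opens to 85 mm and grips with 20 to 120 N. Pads are 22 mm wide; open, the fingers measure 114 mm over their backs; the gripper's body (76 mm by 85 mm) begins 54 mm behind the grasp point. The pads swing forward as they close: fully open they stand 13 mm farther back than shut.
Start: joints at [1.101, 0.521, -0.036, 1.599, 0.021, 1.021, -0.113], TCP at [0.243, -0.576, 0.405] pointing down, gripper open.
Joint ranges: [-2.91, 2.91], [-0.3, 2.13], [-1.5, 1.42], [0.17, 2.43], [-1.26, 4.41], [0.16, 1.93], [-2.52, 2.52]. Speed limits (rad/s): [1.89, 1.89, 2.39, 2.39, 3.01, 3.01, 3.01].

## Interface

Orientations are given as [roll, pitch, yaw] about the fixed x, y, z axes, in that order (R = Rz(yaw) Ry(pitch) Rx(roll)).
In Python, from workcell import bot gives the robot as it stands.
- The arm moves only by the tool step_arm, never from a script. Its argument "plan" is a list that holds one entry, the list of rows, each a list of 4 numbers: the shift along the world's x, y, z in cm, then the turn about the world's z in rad. A call has 1 to 12 rows; each row is the pose to reach, as a shift and turn from the pose measured when the call began; what a row does not reach only later rows make up. A row lasts 1/12 s, in which the tool goes at most 41.7 mm and 7.16 degrees, less where a joint would pass 70% of its speed; a pose out of reach is approached as far as the arm can. A call with a gripper value outside its range is refused whole. "jaw" is the closure, from 0 (fully open) to 1 (shut), set as the call begins (left out, the last holds). The fingers move at their own pace and stop on an object; "force" is the grip in N (left out, the last holds). Time passes only in rows, so rows that repeat a pose let the fingers close. It gives the time, the measured TCP pose, the force and the opening at its end, in the units of the state.
- bot.observe(): the state, without advancing time (a new reading comes with each control period).
- bot.grab_frame(name): name is "side" or "top" or "wrist"; returns a dict with "pixels" (480x640x3 uint8, blue, green, red), "mtx" (3x3 intrinsics, pixels), "R" (3x3) and "t" (3): a world point X has camera coordinates R X + t. Camera axes: x right, y down, z forward; pixel columns grow to the right and rows downward; lengths in m; the calibration is good to about 2 mm. A picture is of the moment at which its call begins. There is no depth.
- bot.job_done(): hands the job in, once; it reports no verdict.
The state is a dict: "clock": time; "qpos": joint angles; "qd": joint speeds; "joint_efforts": joint torques, N m; "position": TCP position; "tool_rot": TCP orientation; "force": force on the tool from outside, world axes, zero at the start; "moment": the same for the moment, N m; "grip_width": finger opening in m.
Only numpy, scipy, OpenCV 4.12 (cv2) and the standard library are available. Lean on these libraries where they do the work, as an engineer would, in place of code of your own. Each camera call takes 0.05 s, during which the arm holds its last target.

## Task

The four parts on the school desk are standing on one another's mats. First park one of them on the empty grey mat, then move them about until the chrome faucet head is on the blue mat, the yellow vial housing on the yellow mat, the green tractor knob on the green mat and the steel bearing ring on the red mat, each the right way up and in the middle of its mat. Leave the tin box where it is.

Things in the scene. Friction and masses are not known exactly. Their poses are not given: they have to be found in the camera images.
- faucet_head: chrome faucet head, a bright metal turned knob standing upright with a blue dot on top; 50 mm tall, 42 mm in diameter from 16 to 40 mm up, foot 36 mm across; about 0.18 kg; origin at the centre of its underside, z up. Belongs on the blue mat; starts on the green or the red mat
- vial_housing: yellow plastic level vial housing, a block with a small green vial let into its top; 64 mm long (x) by 30 mm wide (y) by 28 mm high (z); about 0.06 kg; origin at the centre of its underside. Any yaw. Belongs on the yellow mat; starts on the green or the red mat
- tractor_knob: green tractor lever knob, mushroom-shaped, with a brass foot; 46 mm tall, 44 to 45 mm in diameter from 21 to 36 mm up, waist 26 mm and foot 34 mm across; about 0.09 kg; origin at the centre of its underside, z up. Belongs on the green mat; starts on the blue or the yellow mat
- bearing_ring: steel bearing ring lying flat; outer diameter 52 mm, bore 25 mm, 15 mm high; about 0.13 kg; origin at the centre of its underside, z up. Belongs on the red mat; starts on the blue or the yellow mat
- mat_blue: blue round mat fixed flat on the desk, with a white disc 68 mm in diameter marking its middle; 120 mm in diameter, 5 mm thick; origin at the centre of its underside (its top is 5 mm above the origin), z up. Home of the faucet head. The five mats change places from start to start
- mat_yellow: yellow round mat fixed flat on the desk, with a white disc 68 mm in diameter marking its middle; 120 mm in diameter, 5 mm thick; origin at the centre of its underside (its top is 5 mm above the origin), z up. Home of the vial housing. The five mats change places from start to start
- mat_green: green round mat fixed flat on the desk, with a white disc 68 mm in diameter marking its middle; 120 mm in diameter, 5 mm thick; origin at the centre of its underside (its top is 5 mm above the origin), z up. Home of the tractor knob. The five mats change places from start to start
- mat_red: red round mat fixed flat on the desk, with a white disc 68 mm in diameter marking its middle; 120 mm in diameter, 5 mm thick; origin at the centre of its underside (its top is 5 mm above the origin), z up. Home of the bearing ring. The five mats change places from start to start
- mat_grey: grey round mat fixed flat on the desk, with a white disc 68 mm in diameter marking its middle; 120 mm in diameter, 5 mm thick; origin at the centre of its underside (its top is 5 mm above the origin), z up. Empty at the start: the parking place. The five mats change places from start to start
- tin_box: closed tin box, red with a bare metal lid, loose on the desk, not to be moved; 82 by 62 mm, 27 mm high; origin at the centre of its underside, z up. Nothing else within 80 mm of the mats' edges, between or beside them, stands higher than 30 mm

How it is judged:
By the outcome, as a careful person would: the job done as asked, in the order asked, and still so for the second after the job is handed in, with the robot touching nothing.
It also fails if it takes over 141 s, if anything falls off the work surface, if the arm or the gripper's body presses on something with over 40 N, if the wrist force passes 120 N, or if a joint passes its speed limit or range.

## Working session

There is one attempt and no reset: what is moved stays moved. The work goes in short steps, Python scripts to look and compute and a tool call to move; the robot and the scene stay as the last step left them, time stands still between calls to the robot, and variables do not carry over. Pictures are saved under pics/ and viewed, and the job is handed in when it is done.

Besides the shell and the picture viewer there is one more tool, called after "Request:" in YAML: its name, and indented under it one key for each argument. step_arm: Moves the arm, as the interface text tells. Its arguments: {"type":"object","properties":{"plan":{"type":"array"},"jaw":{"type":"number"},"force":{"type":"number"}},"required":["plan"]}

```bash
mkdir -p pics; python3 - <<'E'
from workcell import bot
import cv2
print(bot.observe())
for n in("top","side"):
    f=bot.grab_frame(n); cv2.imwrite(f"pics/{n}0.png",f["pixels"]); print(n,f["mtx"],f["R"],f["t"])
E
```

```text
{'clock': 0.0, 'qpos': array([ 1.1007782 ,  0.52203032, -0.03632362,  1.59999232,  0.02119876,
        1.02110286, -0.11281908]), 'qd': array([-0.00016961,  0.00034528,  0.00058794, -0.00067224, -0.00063386,
        0.00064456, -0.00077697]), 'joint_efforts': array([ 7.18703286e-04, -9.27139950e+01,  1.98056437e+00, -3.69942927e+01,
        1.79323921e-02,  8.15765932e-03,  4.86713475e-05]), 'position': array([ 0.2432064 , -0.57559154,  0.40412112]), 'tool_rot': array([ 3.14150992e+00,  1.14490966e-03, -1.17101151e+00]), 'force': array([ 0.79173997, -0.57327901, -0.01974769]), 'moment': array([-0.0118985 ,  0.02224548,  0.02251279]), 'grip_width': 0.08555666210704885}
top [[499.64183566   0.         317.70526871]
 [  0.         499.64183566 243.26559919]
 [  0.           0.           1.        ]] [[ 0.00563011 -0.99997175  0.0049801 ]
 [-0.99417518 -0.00613336 -0.10760157]
 [ 0.10762908 -0.00434529 -0.99418162]] [-0.01421085  0.56523322  0.92426845]
side [[575.94123225   0.         336.03496989]
 [  0.         575.94123225 228.84178672]
 [  0.           0.           1.        ]] [[-0.96969093 -0.24406667 -0.01144338]
 [-0.17313067  0.7193974  -0.67267611]
 [ 0.17241015 -0.65030672 -0.73984857]] [0.54076529 0.12715464 1.21604794]
```

View pics/top0.png

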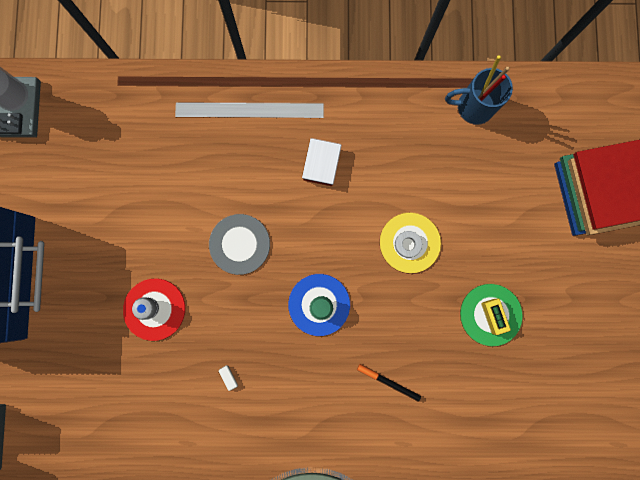

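View pics/side0.png

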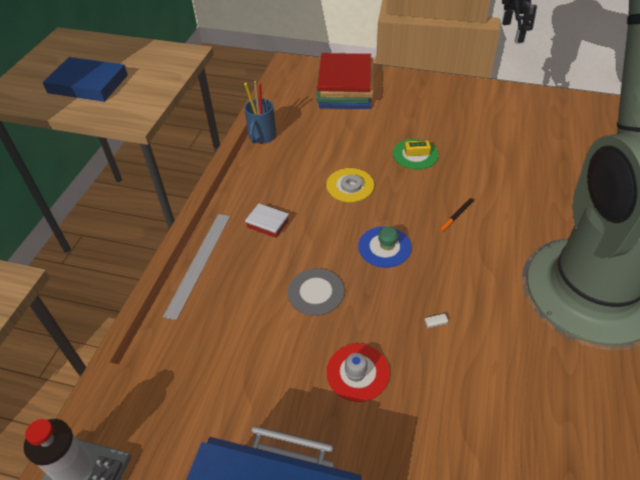

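```bash
cat > h.py <<'E'
import numpy as np, cv2
def w2p(f,X):
    X=np.atleast_2d(X); c=X@f["R"].T+f["t"]; u=c@f["mtx"].T; return u[:,:2]/u[:,2:]
def p2w(f,p,z):
    p=np.atleast_2d(p).astype(float); d=np.c_[p,np.ones(len(p))]@np.linalg.inv(f["mtx"]).T@f["R"]
    C=-f["R"].T@f["t"]; return C+d*((z-C[2])/d[:,2:])
def hom(f,z):
    return f["mtx"]@np.c_[f["R"][:,0],f["R"][:,1],f["R"][:,2]*z+f["t"]]
def warp(f,c,z,half=0.08,n=400):
    # crop at plane z, right = -y, up = +x  (top-camera like)
    s=2*half/n
    A=np.array([[0,-s,c[0]+half],[-s,0,c[1]+half],[0,0,1.]]) # pix->world
    return cv2.warpPerspective(f["pixels"],np.linalg.inv(hom(f,z)@A),(n,n),flags=cv2.INTER_CUBIC)
def c2w(p,c,half=0.08,n=400):
    s=2*half/n; return np.array([c[0]+half-s*p[1],c[1]+half-s*p[0]])
E
cat > m.py <<'E'
from workcell import bot
import cv2,numpy as np
from h import *
F={n:bot.grab_frame(n) for n in("top","side")}
seeds={"top":dict(red=(155,310),grey=(240,244),blue=(319,305),yellow=(410,243),green=(491,315)),
"side":dict(red=(358,372),grey=(316,292),blue=(385,246),yellow=(350,185),green=(416,154))}
for n,f in F.items():
    hsv=cv2.cvtColor(f["pixels"],cv2.COLOR_BGR2HSV)
    H,S,V=[hsv[...,i].astype(int) for i in range(3)]
    M=dict(red=((H<4)|(H>175))&(S>180),grey=(S<70)&(V>50),blue=(H>100)&(H<130)&(S>150),yellow=(H>20)&(H<35)&(S>150),green=(H>50)&(H<85)&(S>120))
    for k,s in seeds[n].items():
        m=(M[k]*255).astype(np.uint8); r=np.zeros_like(m); cv2.circle(r,s,38,255,-1); m&=r
        m=cv2.morphologyEx(m,cv2.MORPH_OPEN,np.ones((2,2)))
        cs,_=cv2.findContours(m,cv2.RETR_EXTERNAL,cv2.CHAIN_APPROX_NONE)
        P=p2w(f,cv2.convexHull(np.vstack(cs))[:,0],.005)[:,:2].astype(np.float32)
        e=cv2.fitEllipse(P*1000); print(n,k,np.round(e[0],1),np.round(e[1],1))
        if n=="top": globals().setdefault("C",{})[k]=np.array(e[0])/1000
f=F["top"]
rows=[cv2.hconcat([cv2.resize(warp(f,C[k],z),(260,260)) for k,z in r]) for r in ([("red",.05),("blue",.035),("yellow",.02)],[("green",.033),("red",.005),("blue",.005)])]
cv2.imwrite("pics/crops0.png",cv2.vconcat(rows))
print(bot.observe()["clock"])
E
python3 m.py
```

```text
top red [436.6 303. ] [118.4 119.8]
top grey [564.3 141.2] [118.7 119.1]
top blue [447.3 -15.8] [117.8 118.5]
top yellow [ 569.2 -193.8] [119.2 119.8]
top green [ 429.8 -349.1] [118.5 119.6]
side red [436.1 309.2] [116.7 117.9]
side grey [562.7 147.4] [117.7 120.1]
side blue [445.6  -7.7] [114.6 115. ]
side yellow [ 566.8 -186.7] [118.9 122.9]
side green [ 427.2 -340.3] [115.9 118.7]
0.2
```

View pics/crops0.png

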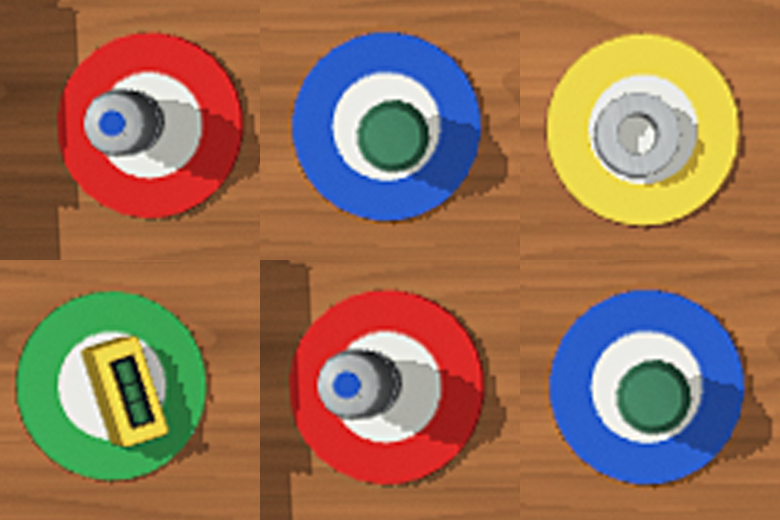

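```bash
python3 - <<'E'
from workcell import bot
import cv2
from h import *
f=bot.grab_frame("wrist"); cv2.imwrite("pics/w0.png",f["pixels"]); print(f["mtx"],f["R"],f["t"],-f["R"].T@f["t"])
s=bot.observe();print(s["position"],s["tool_rot"])
E
```

```text
[[333.7322496    0.         316.04702382]
 [  0.         333.7322496  240.6083021 ]
 [  0.           0.           1.        ]] [[ 3.90026734e-01 -9.20803501e-01 -2.43932971e-04]
 [-8.86948852e-01 -3.75757993e-01  2.68565940e-01]
 [-2.47388118e-01 -1.04531540e-01 -9.63261271e-01]] [-0.62539753 -0.03468759  0.37818273] [ 0.30671355 -0.54937035  0.37345213]
[ 0.24324798 -0.57567755  0.40445475] [ 3.14157710e+00  4.63592601e-04 -1.17100777e+00]
```

View pics/w0.png

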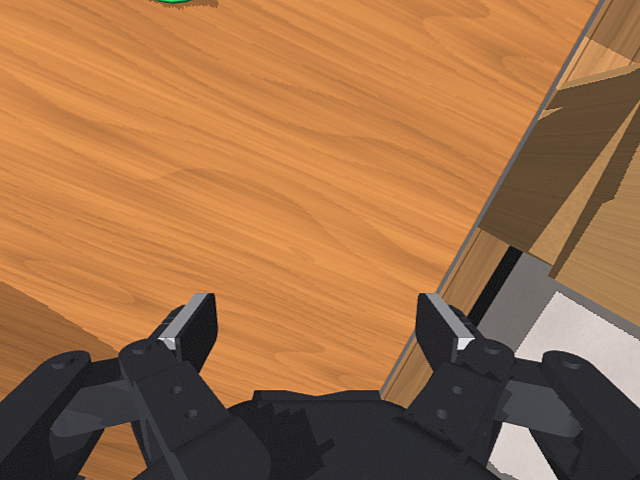

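Request:
step_arm:
  plan:
    - [[2,3,0,0],[5,7,0,0.1],[8,10,0,0.2],[10,13,0,0.3],[12,16,0,0.4],[14,19,0,0.4],[16,22,0,0.4],[16,22,0,0.4],[16,22,0,0.4]]

```text
clock: 1.0
position: [0.4043, -0.3542, 0.4046]
tool_rot: [-3.141, 0.0, -0.768]
force: [-1.3, -0.5, 0.2]
grip_width: 0.0851
```

```bash
cat > look.py <<'E'
from workcell import bot
import cv2,sys
from h import *
f=bot.grab_frame("wrist"); cv2.imwrite(f"pics/{sys.argv[1]}.png",f["pixels"])
np.savez(f"pics/{sys.argv[1]}.npz",**f)
s=bot.observe();print(s["clock"],s["position"],s["tool_rot"],s["grip_width"])
hsv=cv2.cvtColor(f["pixels"],cv2.COLOR_BGR2HSV)
H,S,V=[hsv[...,i].astype(int) for i in range(3)]
M=dict(red=((H<4)|(H>175))&(S>180),blue=(H>100)&(H<130)&(S>150),yellow=(H>20)&(H<35)&(S>150),green=(H>50)&(H<85)&(S>120))
for k,m in M.items():
    m=(m*255).astype(np.uint8); m=cv2.morphologyEx(m,cv2.MORPH_OPEN,np.ones((3,3)))
    cs,_=cv2.findContours(m,cv2.RETR_EXTERNAL,cv2.CHAIN_APPROX_NONE)
    if not cs: continue
    c=max(cs,key=cv2.contourArea)
    if cv2.contourArea(c)<2000: continue
    P=p2w(f,cv2.convexHull(c)[:,0],.005)[:,:2].astype(np.float32)
    e=cv2.fitEllipse(P*1000); print(k,np.round(e[0],1),np.round(e[1],1), cv2.boundingRect(c))
E
python3 look.py w1
```

```text
1.05 [ 0.40333294 -0.35552399  0.40447769] [ 3.14128141e+00  4.77977653e-04 -7.69948099e-01] 0.08546210463604284
red [ 821.4 -605.7] [144.4 530.5] (577, 144, 63, 117)
yellow [ 567.  -195.6] [108.6 114.6] (269, 0, 109, 38)
green [ 432.2 -346.4] [118.5 118.9] (275, 132, 108, 109)
```

View pics/w1.png

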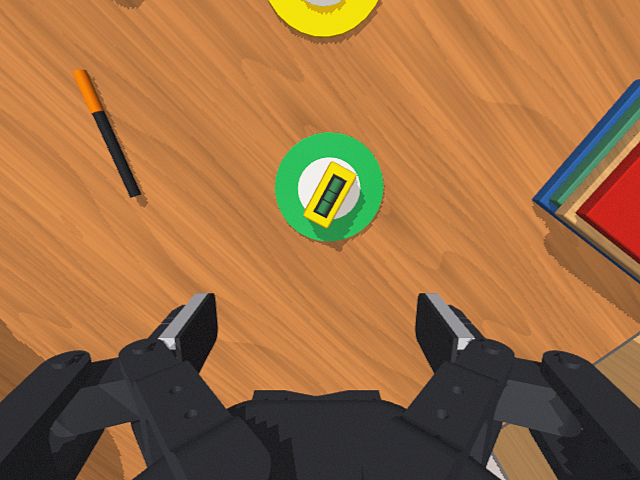

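```bash
cat > vial.py <<'E'
import sys
from h import *
def vial(f,near,z=.033,name=None):
    w=warp(f,near,z,half=.06,n=480)
    hsv=cv2.cvtColor(w,cv2.COLOR_BGR2HSV); H,S,V=[hsv[...,i].astype(int) for i in range(3)]
    m=((H>20)&(H<35)&(S>150)&(V>170)).astype(np.uint8)*255   # bright top face
    cs,_=cv2.findContours(m,cv2.RETR_EXTERNAL,cv2.CHAIN_APPROX_NONE); c=max(cs,key=cv2.contourArea)
    r=cv2.minAreaRect(c); b=cv2.boxPoints(r); q=np.array([c2w(p,near,.06,480) for p in b])
    e1,e2=q[1]-q[0],q[2]-q[1]; l=e1 if np.linalg.norm(e1)>np.linalg.norm(e2) else e2
    print("vial",q.mean(0).round(4),"size",np.linalg.norm(e1).round(4),np.linalg.norm(e2).round(4),"long yaw",np.arctan2(l[1],l[0])%np.pi, "meanV",V[m>0].mean())
    cv2.drawContours(w,[b.astype(int)],-1,(0,0,255),1)
    if name: cv2.imwrite(name,w)
if __name__=="__main__":
    f=dict(np.load(f"pics/{sys.argv[1]}.npz")); vial(f,np.array([float(sys.argv[2]),float(sys.argv[3])]),float(sys.argv[4]),"pics/v_%s.png"%sys.argv[1])
E
python3 vial.py w1 .432 -.350 .033
```

```text
vial [ 0.4294 -0.3481] size 0.03 0.063 long yaw 0.31561564597529923 meanV 238.57760597174087
```

View pics/v_w1.png

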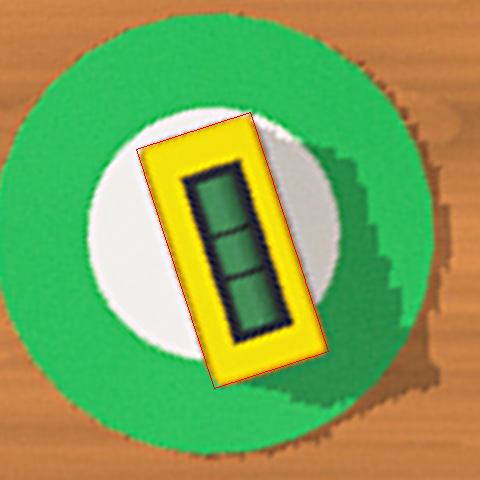

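Request:
step_arm:
  plan:
    - [[1,0.2,-2,-0.1],[2,0.4,-5,-0.2],[2.6,0.7,-8,-0.32],[2.6,0.7,-11,-0.44],[2.6,0.7,-13,-0.485],[2.6,0.7,-14,-0.485],[2.6,0.7,-14,-0.485],[2.6,0.7,-14,-0.485]]

```text
clock: 1.72
position: [0.4291, -0.3494, 0.2649]
tool_rot: [3.141, 0.0, -1.254]
force: [-0.0, -0.2, 0.5]
grip_width: 0.0855
```

```bash
python3 look.py w2; python3 vial.py w2 .432 -.350 .033
```

```text
1.7667 [ 0.42929708 -0.34936476  0.26557633] [-3.14121888e+00 -6.45682099e-04 -1.25422583e+00] 0.08556103057827381
yellow [ 568.  -192.8] [112.9 118.2] (53, 0, 173, 54)
green [ 432.2 -346.4] [118.6 119. ] (230, 156, 167, 162)
vial [ 0.4316 -0.3481] size 0.029 0.0662 long yaw 0.3103874460612168 meanV 236.31444023796647
```

View pics/w2.png

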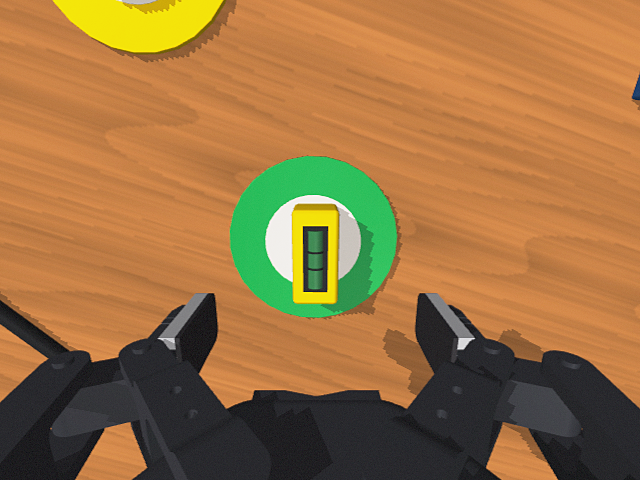

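Request:
step_arm:
  plan:
    - [[0,0.1,-2.5,0],[0,0.1,-5,0],[0,0.1,-7,0],[0,0.1,-8,0],[0,0.1,-8,0],[0,0.1,-8,0]]

```text
clock: 2.27
position: [0.4295, -0.3488, 0.1866]
tool_rot: [-3.141, -0.001, -1.254]
force: [-0.0, -0.5, 0.7]
grip_width: 0.0852
```

Request:
step_arm:
  plan:
    - [[0,0,0,0],[0,0,0,0],[0,0,0,0],[0,0,0,0],[0,0,0,0],[0,0,0,0],[0,0,0,0],[0,0,0,0]]
  jaw: 1
  force: 30

```text
clock: 2.93
position: [0.4296, -0.3489, 0.1872]
tool_rot: [-3.14, -0.002, -1.254]
force: [-1.7, 1.1, 10.0]
grip_width: 0.0294
```

```bash
python3 look.py w3
```

```text
2.9833 [ 0.42964393 -0.34888444  0.1871816 ] [-3.14037376e+00 -1.91100522e-03 -1.25404049e+00] 0.029585030264395542
yellow [ 414.4 -354.7] [ 38.4 134.6] (279, 233, 74, 152)
green [ 432.9 -346.3] [117.6 118.6] (190, 163, 244, 174)
```

View pics/w3.png

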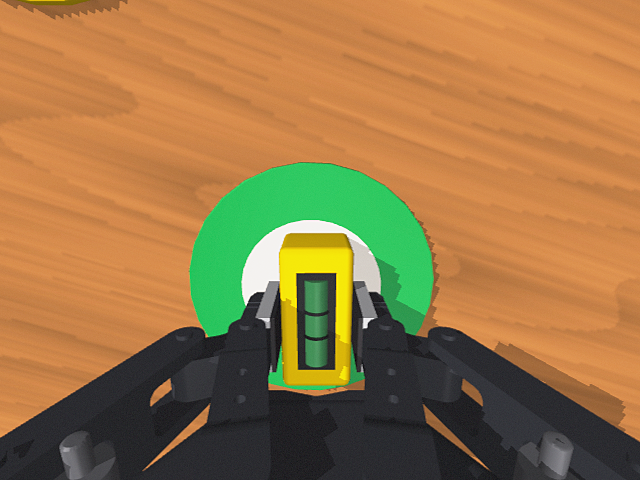

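Request:
step_arm:
  plan:
    - [[0,0,3,0],[0,0,7,0],[1,3,9,0.1],[2,7,10,0.2],[3,11,10,0.3],[4,15,10,0.4],[5,19,10,0.5],[6,22,10,0.6],[7,26,10,0.7],[8,29,10,0.8],[9,33,10,0.9],[10,37,10,1.0]]

```text
clock: 3.98
position: [0.5298, 0.0226, 0.2874]
tool_rot: [-3.141, -0.002, -0.25]
force: [1.7, 0.2, -0.5]
grip_width: 0.0292
```

Request:
step_arm:
  plan:
    - [[1,3.5,0,0],[2,7,0,0],[3,10,0,0],[3.4,12,0,0],[3.4,12,0,0],[3.4,12,0,0]]

```text
clock: 4.48
position: [0.5635, 0.1437, 0.2873]
tool_rot: [-3.141, -0.002, -0.248]
force: [0.7, -1.1, -0.9]
grip_width: 0.0294
```

```bash
python3 look.py w4
```

```text
4.5333 [0.56354657 0.14239417 0.28728565] [-3.14133450e+00 -2.01088973e-03 -2.49583714e-01] 0.02957200297083006
red [441.6 296.7] [ 98.7 119.6] (0, 0, 169, 149)
yellow [548.1  76.8] [ 68.5 191.3] (279, 233, 74, 153)
```

View pics/w4.png

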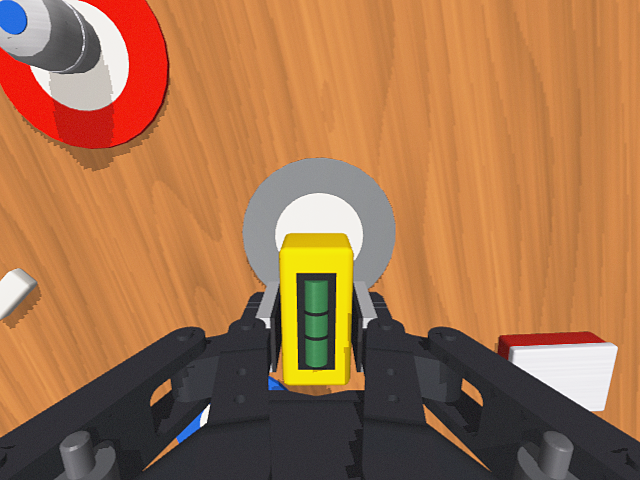

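```bash
cat > circ.py <<'E'
from h import *
from scipy.optimize import least_squares
def mask(f,k):
    hsv=cv2.cvtColor(f["pixels"],cv2.COLOR_BGR2HSV); H,S,V=[hsv[...,i].astype(int) for i in range(3)]
    return dict(red=((H<4)|(H>175))&(S>180),blue=(H>100)&(H<130)&(S>150),yellow=(H>20)&(H<35)&(S>150),green=(H>50)&(H<85)&(S>120),grey=(S<60)&(V>90)&(V<200),white=(S<40)&(V>200))[k]
def arc(f,k,c0,r,z=.005,tol=.006):
    m=cv2.morphologyEx(mask(f,k).astype(np.uint8)*255,cv2.MORPH_OPEN,np.ones((3,3)))
    cs,_=cv2.findContours(m,cv2.RETR_EXTERNAL,cv2.CHAIN_APPROX_NONE)
    px=np.vstack([c[:,0] for c in cs]); px=px[(px[:,0]>1)&(px[:,0]<638)&(px[:,1]>1)&(px[:,1]<478)]
    P=p2w(f,px,z)[:,:2]; c=np.array(c0,float)
    for t in (3*tol,2*tol,tol,tol/2):
        s=abs(np.linalg.norm(P-c,axis=1)-r)<t
        o=least_squares(lambda x:np.linalg.norm(P[s]-x[:2],axis=1)-x[2],[*c,r],loss="soft_l1",f_scale=.001); c=o.x[:2]
    print(k,(o.x*1000).round(1),s.sum()); return o.x
E
python3 - <<'E'
from circ import *
f=dict(np.load("pics/w4.npz")); arc(f,"grey",(.564,.143),.06); arc(f,"white",(.564,.143),.034); arc(f,"red",(.4395,.305),.06)
E
```

```text
grey [567.4 144.4  59.2] 348
white [567.4 144.3  33.7] 167
red [440.7 305.8  59.3] 289
```

Request:
step_arm:
  plan:
    - [[0.4,0.2,-3,0],[0.4,0.2,-6,0],[0.4,0.2,-8.5,0],[0.4,0.2,-9.9,0],[0.4,0.2,-9.9,0],[0.4,0.2,-9.9,0]]

```text
clock: 5.03
position: [0.5676, 0.1435, 0.1881]
tool_rot: [3.141, -0.001, -0.251]
force: [0.5, 0.8, 0.4]
grip_width: 0.029
```

Request:
step_arm:
  plan:
    - [[0,0,0,0],[0,0,0,0],[0,0,0,0],[0,0,0,0],[0,0,0,0],[0,0,0,0],[0,0,2,0],[0,0,5,0],[0,0,8,0],[0,0,10,0],[0,0,10,0],[0,0,10,0]]
  jaw: 0

```text
clock: 6.03
position: [0.5678, 0.1435, 0.2891]
tool_rot: [-3.141, -0.003, -0.251]
force: [0.5, -0.5, -0.2]
grip_width: 0.0854
```

```bash
python3 look.py w5; python3 vial.py w5 .567 .145 .033;  python3 - <<'E'
from circ import *
f=dict(np.load("pics/w5.npz")); arc(f,"grey",(.567,.144),.06)
E
```

```text
6.0833 [0.56746971 0.14334829 0.28799383] [ 3.14103533e+00 -1.70674427e-03 -2.50716353e-01] 0.0856200294037543
red [442.6 296.7] [ 98.2 118.3] (0, 0, 163, 150)
yellow [566.3 132.8] [ 36.8 117.3] (294, 200, 42, 90)
vial [0.569  0.1441] size 0.0291 0.0659 long yaw 1.3258176910850739 meanV 236.33531235223035
grey [567.5 144.6  59.1] 421
```

View pics/w5.png

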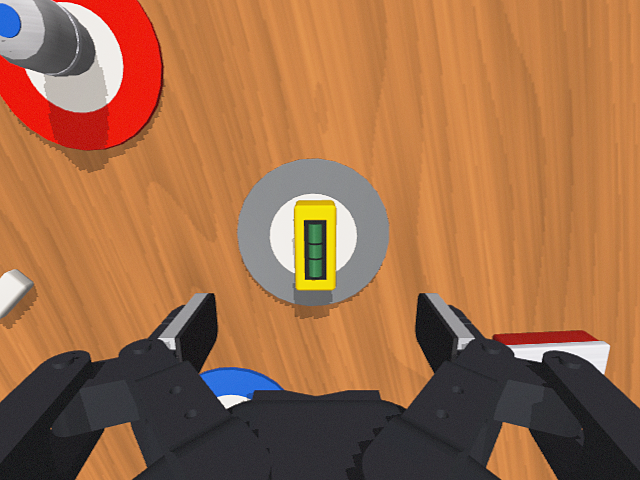

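Request:
step_arm:
  plan:
    - [[-2,-2.6,1,0.1],[-4,-5.3,1,0.2],[-6,-8,1,0.25],[-8,-11,1,0.25],[-10,-13.5,1,0.25],[-11.8,-15.6,1,0.25],[-11.8,-15.6,1,0.25],[-11.8,-15.6,1,0.25]]

```text
clock: 6.75
position: [0.4487, -0.0138, 0.2973]
tool_rot: [3.141, 0.0, -0.003]
force: [-0.2, 0.6, 0.4]
grip_width: 0.0854
```

```bash
python3 look.py w6;  python3 - <<'E'
from circ import *
f=dict(np.load("pics/w6.npz")); arc(f,"blue",(.4495,-.0128),.06)
p=w2p(f,[[.4495,-.0128,.005],[.4495,-.0128,.035]]); print(p)
E
```

```text
6.8 [ 0.44940389 -0.01279491  0.29742692] [ 3.14134250e+00 -8.47197919e-04 -1.42729502e-03] 0.08562578190075124
blue [449.9 -12.6] [118.2 118.8] (243, 157, 147, 143)
yellow [573.1 132.7] [45.3 56.9] (456, 0, 78, 67)
blue [449.9 -12.5  58.9] 408
[[315.84832899 233.01466283]
 [315.83309482 243.3196579 ]]
```

View pics/w6.png

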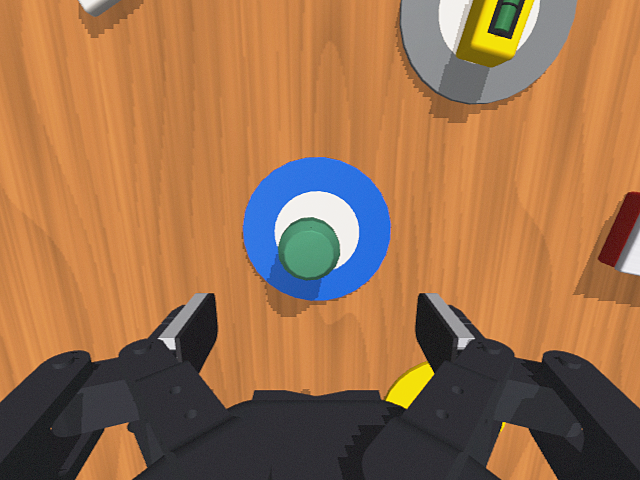

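```bash
cat > knob.py <<'E'
import sys
from h import *
f=dict(np.load(f"pics/{sys.argv[1]}.npz")); c0=np.array([float(sys.argv[2]),float(sys.argv[3])])
w=warp(f,c0,.0385,.04,480)
hsv=cv2.cvtColor(w,cv2.COLOR_BGR2HSV); H,S,V=[hsv[...,i].astype(int) for i in range(3)]
m=((H>50)&(H<90)&(S>60)&(V<190)).astype(np.uint8)*255
m=cv2.morphologyEx(m,cv2.MORPH_OPEN,np.ones((9,9)))
cs,_=cv2.findContours(m,cv2.RETR_EXTERNAL,cv2.CHAIN_APPROX_NONE); c=max(cs,key=cv2.contourArea)
e=cv2.fitEllipse(c); print("knob",c2w(e[0],c0,.04,480).round(4),np.array(e[1])*80/480)
cv2.ellipse(w,e,(0,0,255),1); cv2.imwrite(f"pics/k_{sys.argv[1]}.png",w)
E
python3 knob.py w6 .445 -.012
```

```text
knob [ 0.4444 -0.0163] [43.51996867 46.29012553]
```

View pics/k_w6.png

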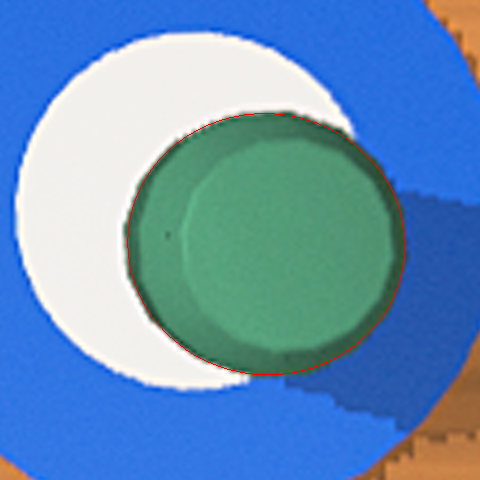

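Request:
step_arm:
  plan:
    - [[-0.5,-0.35,-2,0],[-0.5,-0.35,-5,0],[-0.5,-0.35,-8,0],[-0.5,-0.35,-10,0],[-0.5,-0.35,-11.3,0],[-0.5,-0.35,-11.3,0],[-0.5,-0.35,-11.3,0]]

```text
clock: 7.38
position: [0.4445, -0.0153, 0.1838]
tool_rot: [-3.142, 0.001, 0.0]
force: [0.4, -0.5, 0.7]
grip_width: 0.0854
```

Request:
step_arm:
  plan:
    - [[0,0,0,0],[0,0,0,0],[0,0,0,0],[0,0,0,0],[0,0,0,0],[0,0,0,0],[0,0,0,0],[0,0,0,0]]
  jaw: 1
  force: 40

```text
clock: 8.05
position: [0.4447, -0.0154, 0.1846]
tool_rot: [3.142, -0.001, 0.0]
force: [-1.3, 1.1, 13.5]
grip_width: 0.043
```

Request:
step_arm:
  plan:
    - [[0,0,1,0],[0,0,3,0],[0,0,6,0],[0,0,9,0],[0,0,11,0],[0,0,11,0],[0,0,11,0]]

```text
clock: 8.63
position: [0.4449, -0.0157, 0.2959]
tool_rot: [3.141, -0.003, -0.001]
force: [-0.1, -0.1, -0.5]
grip_width: 0.043
```

```bash
python3 look.py w7
```

```text
8.6833 [ 0.44468039 -0.01564476  0.29497788] [ 3.14121983e+00 -1.62842600e-03 -4.87951147e-04] 0.04297430999249995
blue [449.9 -12.5] [118.3 118.7] (246, 155, 148, 133)
yellow [573. 132.] [44.4 55.9] (462, 0, 77, 64)
```

View pics/w7.png

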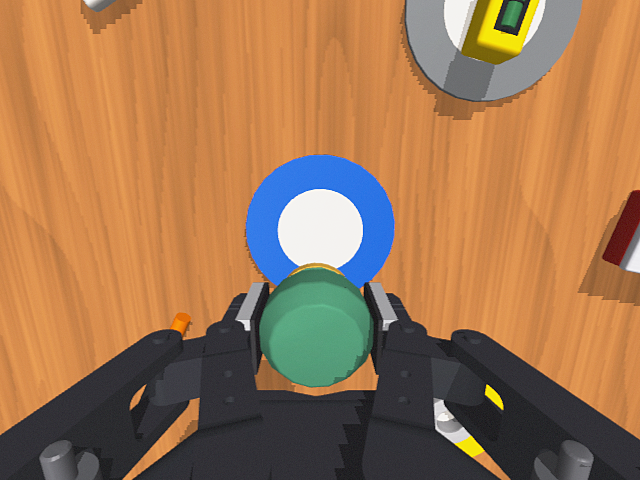

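Request:
step_arm:
  plan:
    - [[0,-3,0,0],[-0.2,-7,0,0],[-0.4,-11,0,0],[-0.6,-15,0,0],[-0.8,-19,0,0],[-1,-23,0,0],[-1.25,-27,0,0],[-1.25,-30,0,0],[-1.25,-32.5,0,0],[-1.25,-33.1,0,0],[-1.25,-33.1,0,0],[-1.25,-33.1,0,0]]

```text
clock: 9.68
position: [0.4321, -0.3458, 0.294]
tool_rot: [-3.141, -0.001, -0.0]
force: [0.6, 0.5, -1.0]
grip_width: 0.043
```

```bash
python3 look.py w8;python3 - <<'E'
from circ import *
f=dict(np.load("pics/w8.npz")); arc(f,"green",(.4322,-.3464),.06);arc(f,"white",(.4322,-.3464),.034)
E
```

```text
9.7333 [ 0.4323317  -0.34530189  0.2943098 ] [-3.14075717e+00 -7.26892229e-04  8.40846925e-04] 0.04313679565297627
yellow [ 571.  -192.9] [116.5 120.3] (431, 0, 180, 110)
green [ 432. -346.] [118.6 118.7] (241, 160, 148, 131)
green [ 432.  -345.9   58.9] 333
white [ 432.1 -346.4   33.6] 195
```

View pics/w8.png

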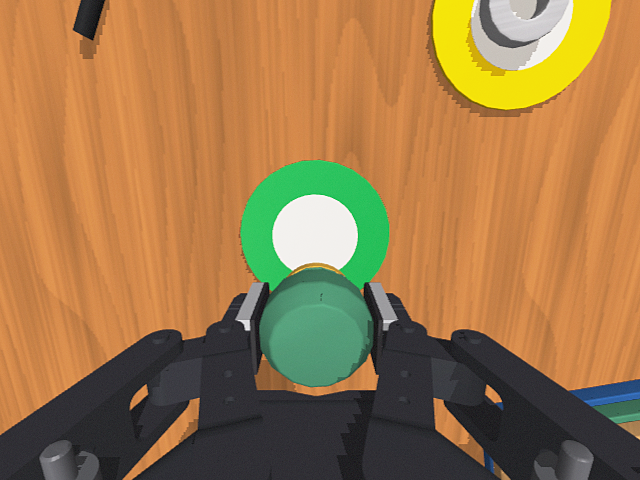

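Request:
step_arm:
  plan:
    - [[0,0,-3,0],[0,0,-6,0],[0,0,-9,0],[0,0,-10.4,0],[0,0,-10.9,0],[0,0,-10.9,0],[0,0,-10.9,0]]

```text
clock: 10.32
position: [0.4328, -0.3439, 0.1855]
tool_rot: [-3.14, -0.001, 0.003]
force: [0.9, -0.1, -0.9]
grip_width: 0.0431
```

Request:
step_arm:
  plan:
    - [[0,0,0,0],[0,0,0,0],[0,0,0,0],[0,0,0,0],[0,0,0,0],[0,0,0,0],[0,0,2,0],[0,0,5,0],[0,0,8,0],[0,0,11,0],[0,0,11,0],[0,0,11,0]]
  jaw: 0

```text
clock: 11.32
position: [0.4329, -0.3443, 0.297]
tool_rot: [3.141, -0.003, 0.002]
force: [-0.1, -0.7, -2.0]
grip_width: 0.0854
```

```bash
python3 look.py w9;python3 - <<'E'
from circ import *
f=dict(np.load("pics/w9.npz")); arc(f,"green",(.4322,-.3464),.06);arc(f,"white",(.4322,-.3464),.034);arc(f,"yellow",(.571,-.192),.06)
E
python3 knob.py w9 .432 -.346
```

```text
11.3667 [ 0.43266548 -0.34408875  0.29579734] [-3.14094448e+00 -1.12771978e-03  2.45916927e-03] 0.08560722511936243
yellow [ 571.2 -192.4] [117.3 120.6] (428, 0, 178, 113)
green [ 432.  -346.1] [118.6 118.9] (239, 161, 147, 143)
green [ 432.  -346.1   59. ] 408
white [ 432.  -346.3   33.5] 173
yellow [ 570.8 -191.2   59.9] 289
knob [ 0.4396 -0.3491] [62.05943807 89.69445801]
```

View pics/w9.png

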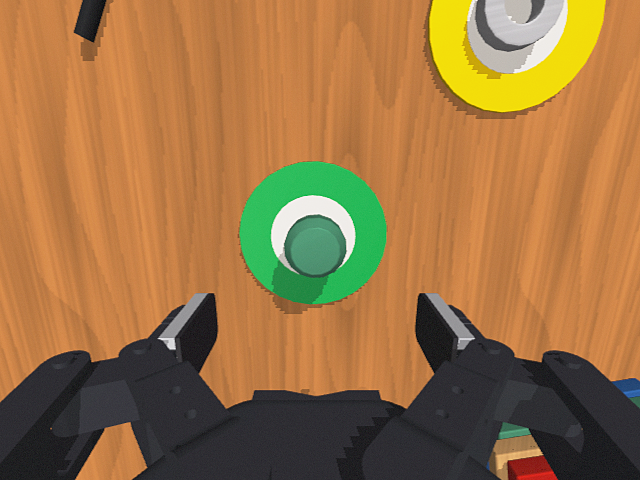

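View pics/k_w9.png

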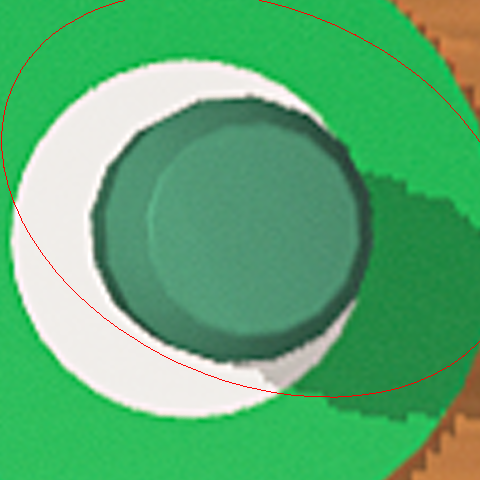

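Request:
step_arm:
  plan:
    - [[0,3,0,0],[0,7,0,0],[0,11,0,0],[0,15,0,0],[0,19,0,0],[0,23,0,0],[0,27,0,0],[0,31,0,0],[0,35,0,0],[0,39,0,0],[0,43,0,0],[0,47,0,0]]

```text
clock: 12.37
position: [0.4319, 0.1278, 0.2949]
tool_rot: [-3.141, 0.001, 0.003]
force: [1.3, 0.6, 0.2]
grip_width: 0.0852
```

Request:
step_arm:
  plan:
    - [[0,4,0,0.1],[0.4,8,0,0.2],[0.7,12,0,0.3],[1,16,0,0.3],[1,18.5,0,0.3],[1,18.5,0,0.3],[1,18.5,0,0.3]]

```text
clock: 12.95
position: [0.4411, 0.3138, 0.2935]
tool_rot: [-3.141, 0.003, 0.305]
force: [0.2, -1.0, -0.4]
grip_width: 0.0854
```

```bash
python3 look.py w10;python3 - <<'E'
from circ import *
f=dict(np.load("pics/w10.npz")); arc(f,"red",(.441,.306),.06);arc(f,"white",(.441,.306),.034)
w=warp(f,(.443,.315),.055,.04,480); cv2.imwrite("pics/f_w10.png",w)
# blue dot
hsv=cv2.cvtColor(w,cv2.COLOR_BGR2HSV); m=cv2.inRange(hsv,(100,150,60),(130,255,255)); M=cv2.moments(m)
print("dot",c2w((M["m10"]/M["m00"],M["m01"]/M["m00"]),(.443,.315),.04,480),np.sqrt(M["m00"]/255/np.pi)*2/6)
E
```

```text
13.0 [0.44146246 0.31249838 0.29361151] [3.14101309e+00 2.81415396e-03 3.03247678e-01] 0.08526566399973776
red [439.6 306.7] [118.1 119. ] (238, 168, 148, 143)
red [439.6 306.8  58.9] 419
white [439.4 306.9  33.3] 237
dot [0.44221919 0.3129697 ] 15.587704977116639
```

View pics/w10.png

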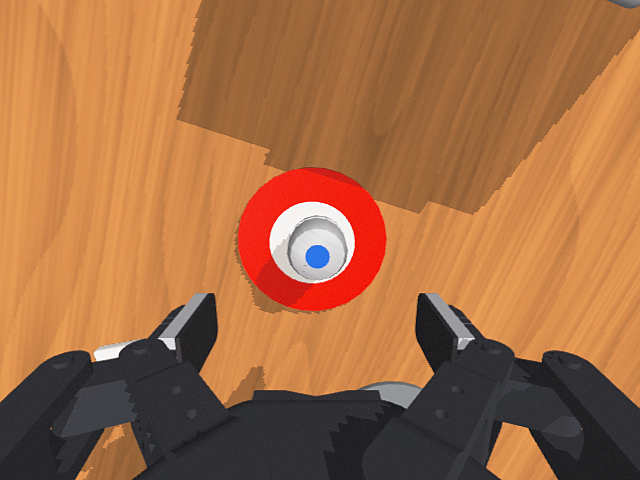

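View pics/f_w10.png

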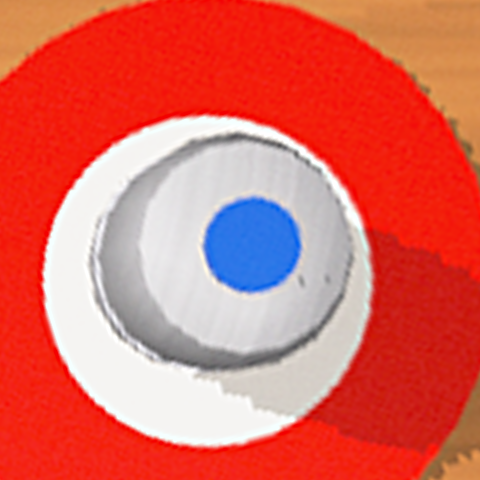

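Request:
step_arm:
  plan:
    - [[0.1,0,-2,0],[0.1,0,-5,0],[0.1,0,-8,0],[0.1,0,-10,0],[0.1,0,-10.6,0],[0.1,0,-10.6,0],[0.1,0,-10.6,0]]

```text
clock: 13.58
position: [0.4428, 0.312, 0.1882]
tool_rot: [3.141, 0.003, 0.302]
force: [-0.3, 0.6, -0.3]
grip_width: 0.0857
```

Request:
step_arm:
  plan:
    - [[0,0,0,0],[0,0,0,0],[0,0,0,0],[0,0,0,0],[0,0,0,0],[0,0,0,0],[0,0,0,0],[0,0,0,0]]
  jaw: 1
  force: 50

```text
clock: 14.25
position: [0.443, 0.3121, 0.1892]
tool_rot: [3.141, 0.002, 0.302]
force: [-2.0, -4.1, 15.1]
grip_width: 0.0406
```

Request:
step_arm:
  plan:
    - [[0,0,1,0],[0,0,3,0],[0,0,6,0],[0,0,9,0],[0,0,11,0],[0,0,11,0],[0,0,11,0]]

```text
clock: 14.83
position: [0.4432, 0.312, 0.3005]
tool_rot: [3.141, -0.001, 0.302]
force: [0.9, -0.8, -3.0]
grip_width: 0.0406
```

```bash
python3 look.py w11
```

```text
14.8833 [0.44293943 0.31179567 0.29940077] [3.14054902e+00 1.08396076e-03 3.02065396e-01] 0.04071372357684794
red [439.2 308.5] [114.3 118.9] (237, 164, 144, 119)
```

View pics/w11.png

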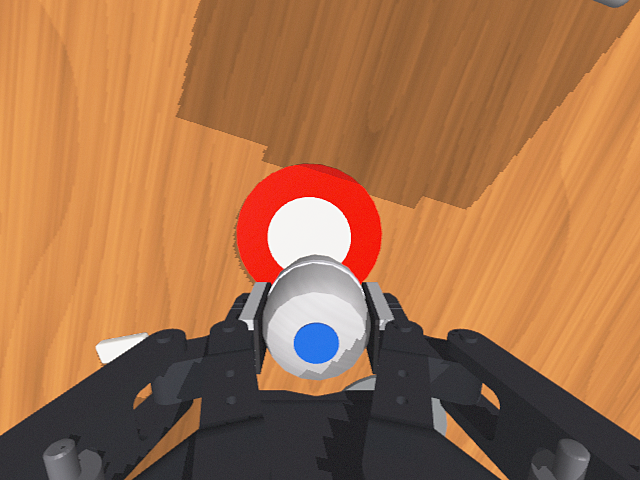

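Request:
step_arm:
  plan:
    - [[0,-3,0,0],[0,-7,0,-0.1],[0.2,-11,0,-0.2],[0.4,-15,0,-0.3],[0.6,-19,0,-0.3],[0.7,-23,0,-0.3],[0.7,-27,0,-0.3],[0.7,-30,0,-0.3],[0.7,-32,0,-0.3],[0.7,-32.5,0,-0.3],[0.7,-32.5,0,-0.3],[0.7,-32.5,0,-0.3]]

```text
clock: 15.88
position: [0.4498, -0.0126, 0.2989]
tool_rot: [3.141, 0.002, 0.002]
force: [-0.4, -0.2, -1.3]
grip_width: 0.0405
```

```bash
python3 look.py w12;python3 - <<'E'
from circ import *
f=dict(np.load("pics/w12.npz")); arc(f,"blue",(.4499,-.0126),.06);arc(f,"white",(.4499,-.0126),.034)
hsv=cv2.cvtColor(f["pixels"],cv2.COLOR_BGR2HSV); m=cv2.inRange(hsv,(100,150,60),(130,255,255)); m[:320]=0;m[:,:290]=0;m[:,345:]=0;m[368:]=0
M=cv2.moments(m); p=(M["m10"]/M["m00"],M["m01"]/M["m00"]); print(p,p2w(f,p,.055+.110))
E
```

```text
15.9333 [ 0.44988725 -0.01212445  0.29903613] [3.14114304e+00 1.69100722e-03 3.28508889e-03] 0.0406514172892695
blue [450.1 -12.1] [117.5 118.5] (243, 159, 146, 124)
yellow [573.3 134.3] [47.2 59.6] (455, 0, 79, 71)
blue [449.9 -12.3  58.8] 316
white [450.  -12.7  33.5] 183
(315.854267869535, 342.90076335877865) [[ 0.45041255 -0.01085354  0.165     ]]
```

View pics/w12.png

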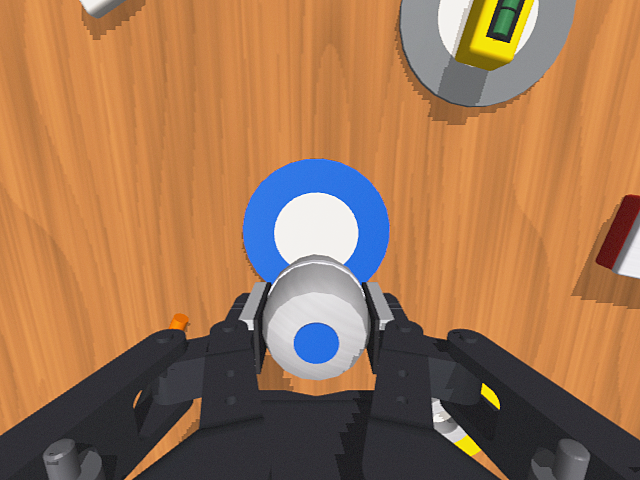

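Request:
step_arm:
  plan:
    - [[0,-0.15,-3,0],[0,-0.15,-6,0],[0,-0.15,-9,0],[0,-0.15,-10.4,0],[0,-0.15,-10.9,0],[0,-0.15,-10.95,0],[0,-0.15,-10.95,0]]

```text
clock: 16.52
position: [0.4499, -0.0122, 0.1895]
tool_rot: [3.142, 0.002, 0.006]
force: [0.7, -0.0, -1.7]
grip_width: 0.0405
```

Request:
step_arm:
  plan:
    - [[0,0,0,0],[0,0,0,0],[0,0,0,0],[0,0,0,0],[0,0,0,0],[0,0,0,0],[0,0,2,0],[0,0,5,0],[0,0,8,0],[0,0,11,0],[0,0,11,0],[0,0,11,0]]
  jaw: 0

```text
clock: 17.52
position: [0.4502, -0.0125, 0.3008]
tool_rot: [3.141, -0.001, 0.005]
force: [-0.5, -0.1, -0.9]
grip_width: 0.0853
```

```bash
python3 look.py w13;python3 - <<'E'
from circ import *
f=dict(np.load("pics/w13.npz")); arc(f,"blue",(.4499,-.0126),.06)
w=warp(f,(.45,-.0125),.055,.04,480); cv2.imwrite("pics/f_w13.png",w)
hsv=cv2.cvtColor(w,cv2.COLOR_BGR2HSV); m=cv2.inRange(hsv,(100,150,60),(130,255,255)); r=np.zeros_like(m); cv2.circle(r,(240,240),80,255,-1); m&=r; M=cv2.moments(m)
print("dot",c2w((M["m10"]/M["m00"],M["m01"]/M["m00"]),(.45,-.0125),.04,480),np.sqrt(M["m00"]/255/np.pi)*2/6)
E
```

```text
17.5667 [ 0.44986082 -0.01253735  0.29974608] [3.14117783e+00 1.20709732e-03 4.89919128e-03] 0.08530286243477794
blue [449.9 -12.6] [118.2 118.8] (242, 159, 145, 141)
yellow [572.7 134.7] [48.9 59.5] (453, 0, 78, 72)
blue [449.9 -12.5  58.9] 402
dot [ 0.45047967 -0.01045417] 15.579761618770235
```

View pics/w13.png

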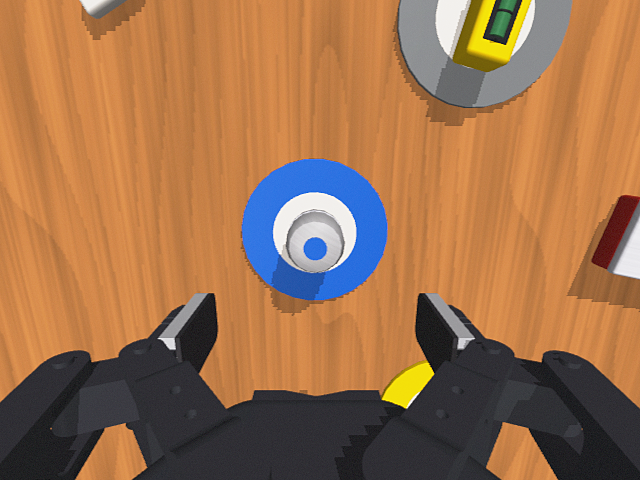

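Request:
step_arm:
  plan:
    - [[2,-3,0,0],[4,-6,0,0],[6,-9,0,0],[8,-12,0,0],[10,-15,0,0],[12.1,-18,0,0],[12.1,-18,0,0],[12.1,-18,0,0]]

```text
clock: 18.23
position: [0.5709, -0.1939, 0.2977]
tool_rot: [-3.141, 0.003, 0.003]
force: [-0.2, 0.7, -0.0]
grip_width: 0.0857
```

```bash
python3 look.py w14;python3 - <<'E'
from circ import *
f=dict(np.load("pics/w14.npz")); y=arc(f,"yellow",(.571,-.192),.06)
w=warp(f,y[:2],.020,.04,480); cv2.imwrite("pics/r_w14.png",w); print(y)
E
```

```text
18.2833 [ 0.57055884 -0.19248667  0.2980581 ] [-3.14094321  0.00349505  0.00443842] 0.08504247187538468
blue [450.1 -16.1] [113.4 118.3] (56, 0, 168, 70)
yellow [ 571.8 -191.1] [119.3 119.3] (244, 155, 148, 144)
yellow [ 571.9 -191.1   59.3] 410
[ 0.5718746  -0.19111341  0.05928099]
```

View pics/w14.png

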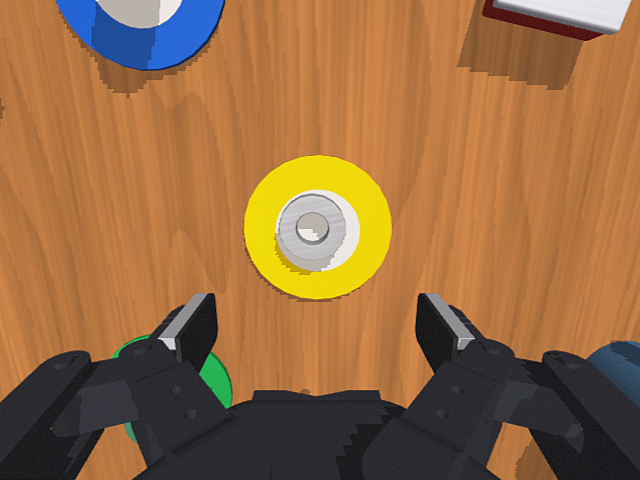

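View pics/r_w14.png

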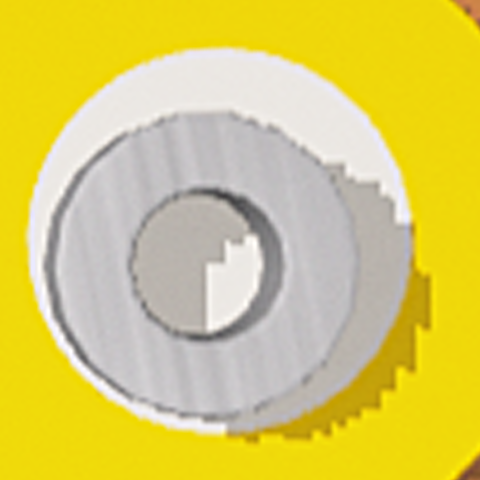

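Request:
step_arm:
  plan:
    - [[-0.3,0.7,-3,0],[-0.3,0.7,-6,0],[-0.3,0.7,-9,0],[-0.3,0.7,-11.5,0],[-0.3,0.7,-12.1,0],[-0.3,0.7,-12.1,0],[-0.3,0.7,-12.1,0]]

```text
clock: 18.87
position: [0.5677, -0.1848, 0.1778]
tool_rot: [-3.141, 0.003, 0.005]
force: [0.4, 0.0, 0.3]
grip_width: 0.085
```

Request:
step_arm:
  plan:
    - [[0,0,0,0],[0,0,0,0],[0,0,0,0],[0,0,0,0],[0,0,0,0],[0,0,0,0],[0,0,0,0],[0,0,0,0]]
  jaw: 1
  force: 50

```text
clock: 19.53
position: [0.5681, -0.1848, 0.1796]
tool_rot: [3.142, 0.002, 0.005]
force: [-5.1, 1.1, 21.5]
grip_width: 0.0501
```

Request:
step_arm:
  plan:
    - [[0,0,1,0],[0,0,3,0],[0,0,6,0],[0,0,9,0],[0,0,11,0],[0,0,12,0],[0,0,12,0],[0,0,12,0]]

```text
clock: 20.2
position: [0.5679, -0.185, 0.2995]
tool_rot: [3.141, 0.001, 0.005]
force: [-0.5, -0.5, -0.2]
grip_width: 0.0497
```

```bash
python3 look.py w15
```

```text
20.25 [ 0.56776024 -0.18490994  0.29871279] [-3.14151134e+00  2.65331309e-03  5.35213316e-03] 0.05010415189136944
blue [450.4 -15.3] [115.1 118.7] (59, 0, 173, 83)
yellow [ 571.8 -190.8] [118.5 119.5] (247, 167, 147, 119)
```

View pics/w15.png

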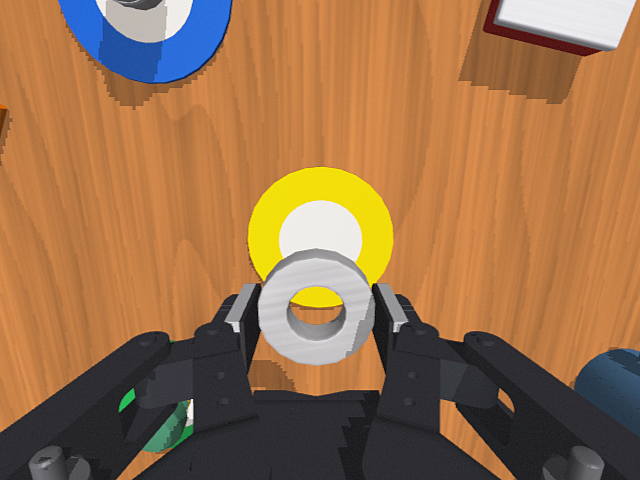

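Request:
step_arm:
  plan:
    - [[-0.7,3,0,0],[-1.7,7,0,0],[-2.7,11,0,0],[-3.7,15,0,0.1],[-4.7,19,0,0.2],[-5.7,23,0,0.3],[-6.7,27,0,0.3],[-7.7,31,0,0.3],[-8.7,35,0,0.3],[-9.7,39,0,0.3],[-10.7,42,0,0.3],[-11.5,45,0,0.3]]

```text
clock: 21.25
position: [0.4513, 0.2669, 0.2973]
tool_rot: [-3.142, 0.005, 0.307]
force: [0.4, -1.2, 0.3]
grip_width: 0.0497
```

Request:
step_arm:
  plan:
    - [[-0.7,2.5,0,0],[-1.4,4.2,0,0],[-1.4,4.2,0,0],[-1.4,4.2,0,0],[-1.4,4.2,0,0]]

```text
clock: 21.67
position: [0.4374, 0.3082, 0.2963]
tool_rot: [3.141, 0.007, 0.306]
force: [0.1, -0.5, -1.6]
grip_width: 0.0496
```

```bash
python3 look.py w16;python3 - <<'E'
from circ import *
f=dict(np.load("pics/w16.npz")); arc(f,"red",(.4395,.3068),.06);arc(f,"white",(.4395,.3068),.034)
E
```

```text
21.7167 [0.43757319 0.30790287 0.29654398] [3.14081129 0.00634746 0.30564096] 0.04967411270530869
red [439.4 307. ] [117.8 118.5] (247, 161, 147, 122)
red [439.6 306.8  58.8] 359
white [439.7 306.4  33.6] 180
```

View pics/w16.png

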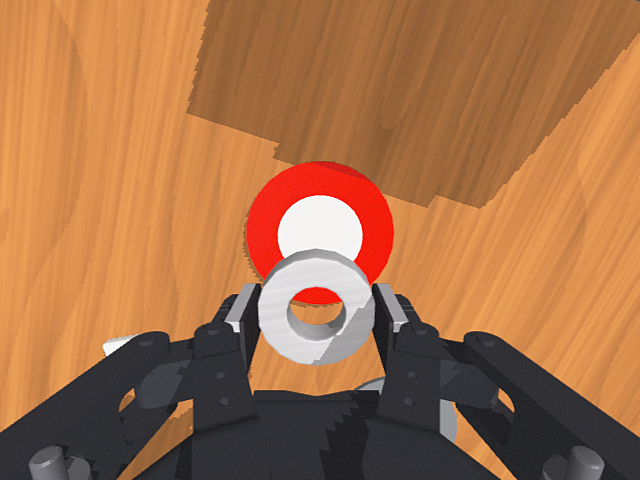

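Request:
step_arm:
  plan:
    - [[0.2,-0.1,-3,0],[0.2,-0.1,-6,0],[0.2,-0.1,-9,0],[0.2,-0.1,-11,0],[0.2,-0.1,-11.6,0],[0.2,-0.1,-11.7,0],[0.2,-0.1,-11.7,0],[0.2,-0.1,-11.7,0]]

```text
clock: 22.38
position: [0.44, 0.3063, 0.1798]
tool_rot: [3.141, 0.006, 0.305]
force: [0.2, 0.0, 0.3]
grip_width: 0.0498
```

Request:
step_arm:
  plan:
    - [[0,0,0,0],[0,0,0,0],[0,0,0,0],[0,0,0,0],[0,0,0,0],[0,0,0,0],[0,0,2,0],[0,0,5,0],[0,0,8,0],[0,0,11,0],[0,0,11,0],[0,0,11,0]]
  jaw: 0

```text
clock: 23.38
position: [0.4404, 0.3064, 0.2912]
tool_rot: [3.141, 0.003, 0.304]
force: [0.2, -0.0, 0.2]
grip_width: 0.0853
```

```bash
python3 look.py w17;python3 - <<'E'
from circ import *
f=dict(np.load("pics/w17.npz")); y=arc(f,"red",(.4395,.3068),.06)
w=warp(f,y[:2],.020,.04,480); cv2.imwrite("pics/r_w17.png",w)
E
```

```text
23.4333 [0.44010923 0.30610641 0.29002677] [3.14062182 0.00532211 0.30424822] 0.08542538668834643
red [439.6 306.7] [118.2 118.9] (241, 158, 150, 146)
red [439.6 306.7  58.9] 422
```

View pics/w17.png

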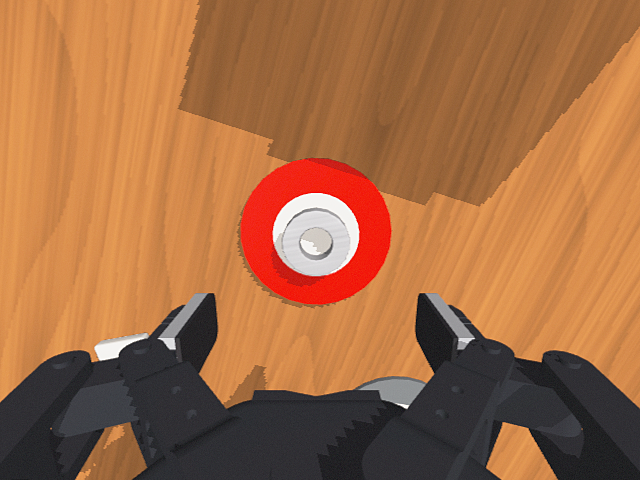

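View pics/r_w17.png

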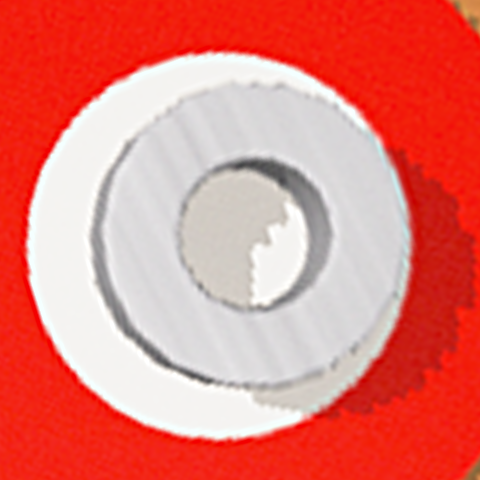

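Request:
step_arm:
  plan:
    - [[2,-2.6,0,-0.1],[4,-5.2,0,-0.2],[6,-7.8,0,-0.3],[8,-10.4,0,-0.4],[10,-13,0,-0.5],[12,-15.3,0,-0.55],[12.8,-16.3,0,-0.55],[12.8,-16.3,0,-0.55],[12.8,-16.3,0,-0.55]]

```text
clock: 24.18
position: [0.5678, 0.143, 0.2889]
tool_rot: [3.14, 0.007, -0.246]
force: [-0.4, 0.5, -0.4]
grip_width: 0.0856
```

```bash
python3 look.py w18; python3 vial.py w18 .567 .145 .033
```

```text
24.2333 [0.56743284 0.14388177 0.28914817] [ 3.14036921  0.00693058 -0.24425982] 0.08543398795776413
red [440.8 304.3] [116.1 119.3] (0, 0, 168, 148)
yellow [565.9 132.3] [ 35.3 127.4] (298, 199, 42, 90)
vial [0.5689 0.144 ] size 0.0292 0.0658 long yaw 1.3273561250701973 meanV 236.77642533459795
```

View pics/v_w18.png

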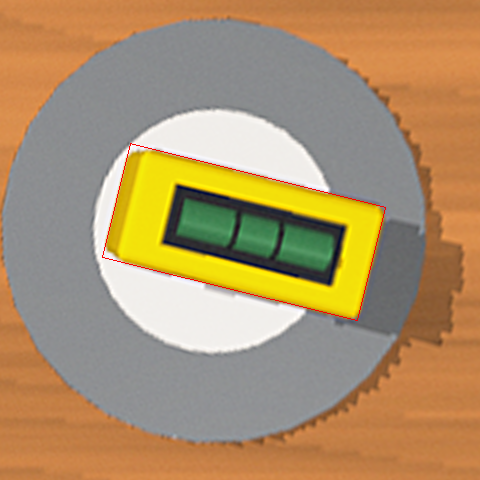

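Request:
step_arm:
  plan:
    - [[0.1,-0.1,-3,0],[0.1,-0.1,-6,0],[0.1,-0.1,-9,0],[0.1,-0.1,-10.2,0],[0.1,-0.1,-10.2,0],[0.1,-0.1,-10.2,0]]

```text
clock: 24.73
position: [0.5682, 0.1438, 0.1875]
tool_rot: [3.14, 0.008, -0.243]
force: [1.2, 0.5, 1.6]
grip_width: 0.0856
```

Request:
step_arm:
  plan:
    - [[0,0,0,0],[0,0,0,0],[0,0,0,0],[0,0,0,0],[0,0,0,0],[0,0,0,0],[0,0,0,0],[0,0,0,0]]
  jaw: 1
  force: 30

```text
clock: 25.4
position: [0.5684, 0.1438, 0.1883]
tool_rot: [3.141, 0.007, -0.243]
force: [-2.9, -1.0, 10.6]
grip_width: 0.0294
```

Request:
step_arm:
  plan:
    - [[0,0,2,0],[0,0,5,0],[0,0,8,0],[0,-3,10,0],[0,-7,11,0],[0.1,-11,11,0],[0.2,-15,11,0],[0.3,-19,11,0],[0.3,-23,11,0],[0.3,-27,11,0],[0.3,-30,11,0],[0.3,-33,11,0]]

```text
clock: 26.4
position: [0.5709, -0.1886, 0.2986]
tool_rot: [3.14, 0.007, -0.244]
force: [0.2, 0.1, -0.0]
grip_width: 0.0298
```

Request:
step_arm:
  plan:
    - [[0,0,0,0],[0,0,0,0],[0,0,0,0],[0,0,0,0]]

```text
clock: 26.73
position: [0.571, -0.1872, 0.2987]
tool_rot: [3.141, 0.007, -0.243]
force: [-0.2, 0.6, 0.2]
grip_width: 0.0292
```

```bash
python3 look.py w19;python3 - <<'E'
from circ import *
f=dict(np.load("pics/w19.npz")); arc(f,"yellow",(.5715,-.1911),.06);arc(f,"white",(.5715,-.1911),.034)
E
```

```text
26.7833 [ 0.57107345 -0.18712697  0.29866405] [ 3.14084082  0.00664558 -0.24232234] 0.029571548799073553
blue [449.4 -21.2] [101.5 119.9] (6, 0, 172, 130)
yellow [ 561.2 -231. ] [131.5 210.8] (247, 164, 146, 220)
yellow [ 571.9 -191.1   59.3] 324
white [ 572.  -191.2   33.3] 155
```

View pics/w19.png

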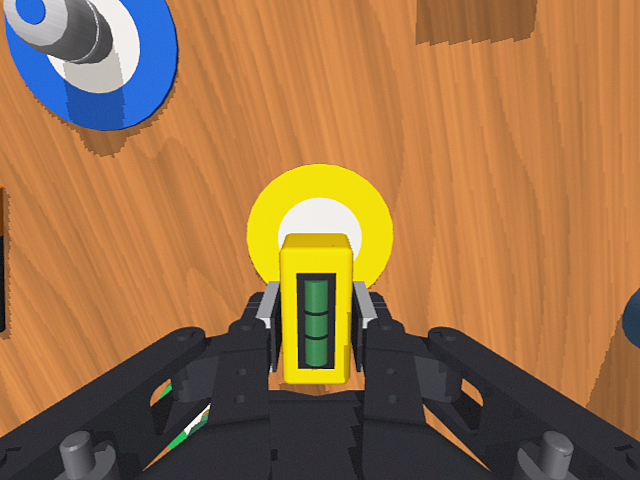

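Request:
step_arm:
  plan:
    - [[0.1,-0.3,-3,0],[0.1,-0.3,-6,0],[0.1,-0.3,-9,0],[0.1,-0.3,-10.1,0],[0.1,-0.3,-10.2,0],[0.1,-0.3,-10.2,0],[0.1,-0.3,-10.2,0]]

```text
clock: 27.37
position: [0.5728, -0.1899, 0.1983]
tool_rot: [3.141, 0.005, -0.242]
force: [0.5, -0.6, -0.1]
grip_width: 0.0293
```

Request:
step_arm:
  plan:
    - [[0,0,0,0],[0,0,0,0],[0,0,0,0],[0,0,0,0],[0,0,0,0],[0,0,0,0],[0,0,2,0],[0,0,5,0],[0,0,8,0],[0,0,11,0],[0,0,11,0],[0,0,11,0]]
  jaw: 0

```text
clock: 28.37
position: [0.573, -0.1901, 0.3098]
tool_rot: [3.141, 0.002, -0.242]
force: [0.7, -0.6, -0.9]
grip_width: 0.0856
```

```bash
python3 look.py w20;python3 - <<'E'
from circ import *
f=dict(np.load("pics/w20.npz")); arc(f,"yellow",(.5715,-.1911),.06)
w=warp(f,(.5719,-.1911),.033,.04,480); cv2.imwrite("pics/v_w20.png",w)
E
```

```text
28.4167 [ 0.57264594 -0.18998857  0.30843772] [ 3.14065065  0.0041     -0.24207067] 0.08525477571960187
blue [449.6 -19.4] [105.1 120.9] (11, 0, 167, 128)
yellow [ 571.9 -191.2] [119.3 119.4] (244, 160, 142, 137)
yellow [ 571.9 -191.1   59.3] 392
```

View pics/v_w20.png

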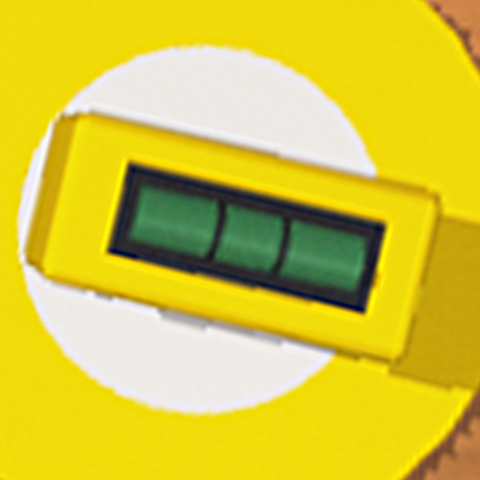

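Request:
step_arm:
  plan:
    - [[-2,-3,2,0],[-4,-6,4,0],[-7,-9,6,0],[-10,-13,8,0],[-13,-17,8,0],[-16,-21,8,0],[-19,-24,8,0],[-21,-28,8,0],[-23,-32,8,0],[-25,-35,8,0],[-25,-35,8,0],[-25,-35,8,0]]

```text
clock: 29.42
position: [0.3172, -0.5454, 0.3863]
tool_rot: [3.14, 0.008, -0.25]
force: [-0.4, -0.4, -0.0]
grip_width: 0.0857
```

```bash
python3 - <<'E'
from workcell import bot
from circ import *
T=bot.grab_frame("top");S=bot.grab_frame("side"); cv2.imwrite("pics/topE.png",T["pixels"]); cv2.imwrite("pics/sideE.png",S["pixels"])
t=[];B=np.array([.003,.003])
for k,c,z in (("red",(.4396,.3067),.02),("blue",(.4499,-.0125),.055),("green",(.432,-.3462),.041),("yellow",(.5719,-.1911),.033)):
    w=warp(T,np.array(c)-B,z,.06,390); cv2.drawMarker(w,(195,195),(255,0,255),0,12,1); t.append(w)
cv2.imwrite("pics/cropE.png",cv2.resize(cv2.vconcat([cv2.hconcat(t[:2]),cv2.hconcat(t[2:])]),(600,600)))
print(bot.observe()["clock"])
E
```

```text
29.5167
```

View pics/cropE.png

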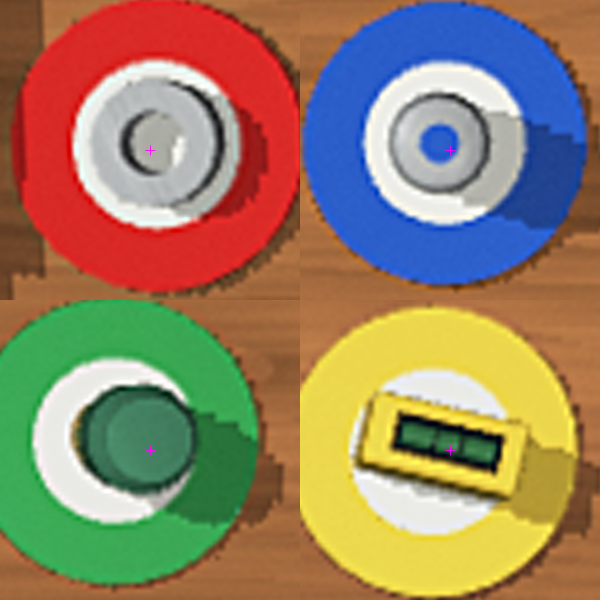

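View pics/sideE.png

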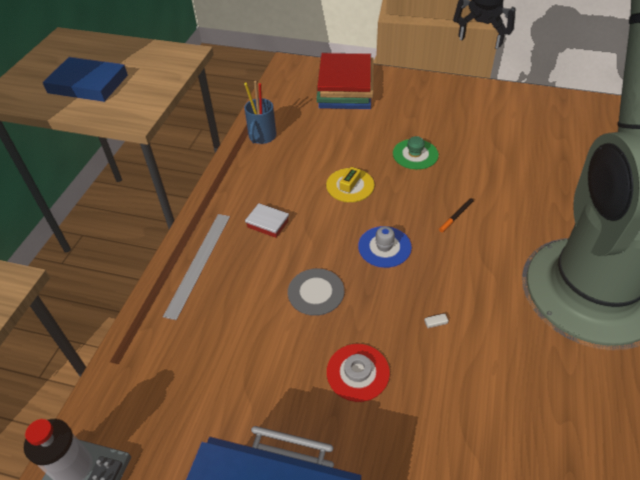

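View pics/topE.png

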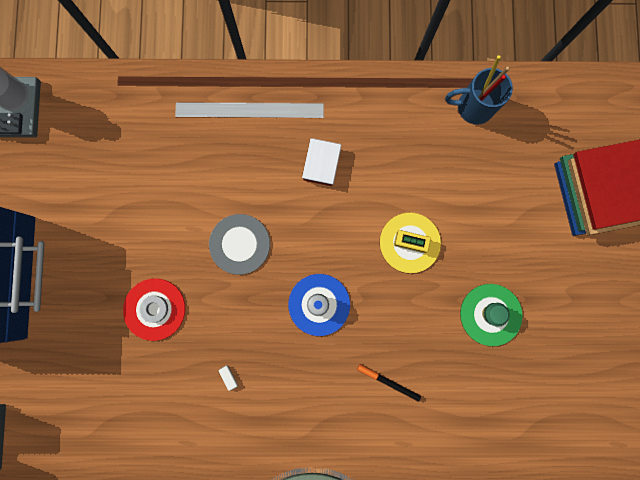

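Request:
step_arm:
  plan:
    - [[2,3,0,-0.12],[4,6,0,-0.24],[6,10,0,-0.36],[8,13,0,-0.48],[10,17,0,-0.6],[11.5,19.9,-2,-0.72],[11.5,19.9,-4,-0.84],[11.5,19.9,-6,-0.96],[11.5,19.9,-8.6,-1.08],[11.5,19.9,-8.6,-1.2],[11.5,19.9,-8.6,-1.32],[11.5,19.9,-8.6,-1.32]]

```text
clock: 30.52
position: [0.437, -0.3402, 0.2996]
tool_rot: [3.141, 0.007, -1.568]
force: [0.0, 0.0, 0.7]
grip_width: 0.0854
```

Request:
step_arm:
  plan:
    - [[0,0,0,0],[0,0,0,0],[0,0,0,0]]

```text
clock: 30.77
position: [0.4371, -0.3398, 0.2996]
tool_rot: [3.141, 0.007, -1.565]
force: [0.3, 0.2, -0.4]
grip_width: 0.0857
```

```bash
python3 look.py w21;python3 - <<'E'
from circ import *
f=dict(np.load("pics/w21.npz")); arc(f,"green",(.432,-.3462),.06); arc(f,"white",(.432,-.3462),.034)
w=warp(f,(.432,-.3462),.0385,.04,480); cv2.drawMarker(w,(240,240),(255,0,255),0,12,1); cv2.imwrite("pics/k_w21.png",w)
E
```

```text
30.8167 [ 0.43701822 -0.34006508  0.29964347] [ 3.14106006  0.00727472 -1.56593087] 0.08542427204193458
yellow [ 571.1 -192. ] [118.4 120.7] (25, 0, 172, 139)
green [ 432.2 -346.5] [118.7 119. ] (254, 167, 145, 140)
green [ 432.3 -346.5   59. ] 403
white [ 432.5 -346.1   33.1] 186
```

View pics/k_w21.png

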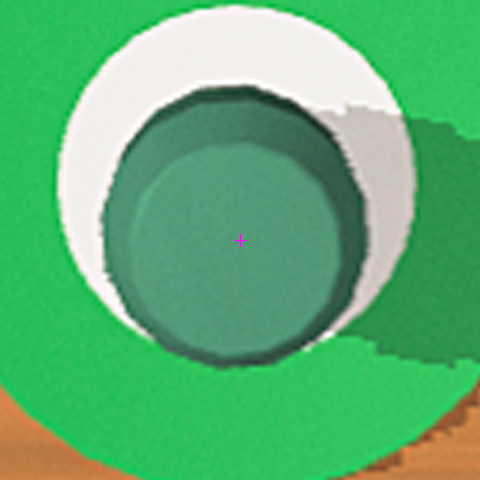

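```bash
python3 -c "
from workcell import bot
print(bot.job_done()); print(bot.observe()['clock'])"
```

```text
the job is handed in; nothing more can be done
None
the job is handed in; nothing more can be done
```

All four parts are on their own mats and upright, and I handed the job in at about 31 s of the 141 s allowed. I parked the vial housing on the grey mat first. Then I moved the knob to green, the faucet head to blue, the ring to red, and the housing from grey to yellow. The tin box was not touched and looks unmoved in the top view.

**Centring:** the wrist camera put each part close to the middle of its mat:

| Part | Offset from mat centre |
|---|---|
| Vial housing | about 1 mm |
| Knob | about 2 mm |
| Faucet head | about 2 mm |
| Bearing ring | about 3 mm |

I re-checked the knob from a second tool angle and it again read about 2 mm. I left the ring at 3 mm because it still sits wholly inside the white disc.

**Checks that disagreed:**
- **Mat positions:** the side camera put the mats 6–9 mm away from where the top camera did, and the top camera was itself about 3 mm off the wrist camera. The wrist readings agreed with each other from different tool angles, so I placed everything by those.
- **Final top view:** after allowing for that 3 mm shift, it suggested offsets of up to 3–5 mm for the knob, ring and faucet head.

**One mistake:** I got a height wrong and released the vial housing about 1 cm above the yellow mat. It landed upright and within about 1 mm of the centre.

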